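# Open the safety cap of the fryer cleaner

### The arm

A 6-joint arm with a two-finger parallel gripper is mounted at the origin on the work surface. World frame = base frame: x ahead of the robot, y to its left, z up, the work surface at z = 0. Lengths are in mm, angles in rad, forces in N, time in s.
With the tool pointing down it reaches from about 400 to 925 mm from the base axis. Payload 12.5 kg.
Tool frame: the origin (TCP) lies at the very end of the fingers, on their centre line; the grasp point (between the pads) lies 19 mm behind it; z points along the fingers, x is the direction in which the jaws open and shut, and the axes are right-handed (so a half turn about z gives the same grasp; the last joint's range is limited). The gripper opens to 95 mm and grips with 3 to 60 N. Pads are 20 mm wide; open, the fingers measure 119 mm over their backs; the gripper's body (75 mm by 180 mm) begins 59 mm behind the grasp point.
Start: joints at [-0.106, 0.491, 1.559, -0, 1.092, -0.106], TCP at [625.021, 0.021, 177.061] pointing down, gripper open.
Joint ranges: [-3.1, 3.1], [-0.84, 2.19], [0.05, 2.79], [-1.13, 4.28], [0.06, 2.93], [-2.69, 2.69]. Speed limits (rad/s): [2.22, 2.22, 2.79, 3.14, 3.14, 3.14].

### API

Orientations are given as [roll, pitch, yaw] about the fixed x, y, z axes, in that order (R = Rz(yaw) Ry(pitch) Rx(roll)).
In Python, from cell import env gives the robot as it stands.
- The arm moves only by the tool arm_command, never from a script. Its argument "motion" is one flat list of numbers, 7 for each row, row after row: the opening, from -1 (shut) to 1 (fully open), then the shift along the tool's x, y, z in mm, then the turn, a rotation vector about the tool's x, y, z in degrees. In form: [fingers, dx, dy, dz, rx, ry, rz, fingers, dx, dy, dz, rx, ry, rz, ...]. A call has 1 to 20 rows; each row is the pose to reach, as a shift and turn from the pose commanded when the call began, along the tool's axes at that moment; what a row does not reach only later rows make up. A row lasts 1/10 s, in which the tool goes at most 50 mm and 8.59 degrees, less where a joint would pass 70% of its speed; a pose out of reach is approached as far as the arm can. A call with a gripper value outside its range is refused whole. The fingers move at their own pace and stop on an object; the grip force is fixed at half the most. Time passes only in rows, so rows that repeat a pose let the fingers close. It gives the time, the measured TCP pose, the force and the opening at its end, in the units of the state.
- env.state(): the state, without advancing time (a new reading comes with each control period).
- env.read_camera(name): name is "scene" or "side" or "wrist"; returns (picture, depth): 400x640x3 uint8, red, green, blue; 400x640 float32, mm along the optical axis (not along the pixel's ray), 0 where there is no reading.
- env.calibration(name): a dict with "fx", "fy", "cx", "cy" (pixels), "cam_to_world" (4x4, takes a point from camera to world coordinates). Camera axes: x right, y down, z forward; pixel columns grow to the right and rows downward; lengths in mm; the calibration is good to about 2 mm. A picture is of the moment at which its call begins: read the wrist's pose just before it. calibration takes no time and is no camera call; for the wrist camera it gives the pose at the moment of the call.
- env.job_done(): hands the job in, once; it reports no verdict.
Trained networks look in the newest picture that a camera, given by its name, has taken for a name from the list of things; names that differ only in an ending like _2 or _b are one class to them, and where a whole thing is asked for, a point or a joint stands for the part that bears it (a point fixed in the world has none). Each returns a list of dicts, best first, with "confidence" (0 to 1); they miss things now and then, are a little off and sometimes report something else, mostly with a low value. They report only what shows in the picture. A call takes as long as a camera call.
- env.recognise(camera, label): "location" ([column, row] in pixels, amid what is visible of it).
- env.silhouettes(camera, label): "region" (400x640 bool, what is visible of it) and "location" ([column, row] in pixels, amid what is visible of it).
- env.spot_point(camera, label): "location" ([column, row] in pixels: a listed point, or the origin of a listed thing).
The state is a dict: "t": time; "joints": joint angles; "qvel": joint speeds; "tau": joint torques, N m; "eef_pos": TCP position; "tcp_rot": TCP orientation; "ft_force": force on the tool from outside, world axes, zero at the start; "moment": the same for the moment, N m; "opening": opening from 0.0 (shut) to 1.0 (fully open).
Only numpy, scipy, OpenCV 4.12 (cv2) and the standard library are available. Lean on these libraries where they do the work, as an engineer would, in place of code of your own. Each camera call takes 0.05 s, during which the arm holds its last target.

### The job

The fryer is due for a clean: pull the drawer of the small steel cabinet right out to its stop, then open the square bottle of fryer cleaner that stands in it: press its safety cap down, twist it anticlockwise about a quarter turn while it is held down, and lift it off. Finish holding the cap still in the gripper, clear above the bottle by about the height of the bottle's body (some 7 cm), and do not put it down. The drawer stays out, the bottle stays standing in its bay, and everything else is left where it is.

Things in the scene. Friction and masses are not known exactly. Their poses are not given: they have to be found in the camera images.
- cabinet_front (a point): Front of the fixed stainless counter-top cabinet (one drawer; 260 mm deep, 280 wide, 180 high): the middle of its top front edge, 12 mm behind the shut drawer's outer face, 180 mm above the work surface. x points from front to back (the drawer slides out along -x), y along the width, z up. Never moves. Two shallow pans stand on the rear half of its top, to 218 mm.
- drawer (a joint): How far the drawer is pulled out, m: 0 shut, 0.190 at its stop; about 4 N of friction, stays where left. Front panel 12 mm thick, its top 176 mm above the work surface; sides and dividers reach 80 mm, floor at 30 mm. A row of three bays across it, 74 mm (x) by 78 mm (y), 82 mm apart; their centres lie 73 mm behind the panel's inner face (85 mm behind its outer face).
- drawer_handle (a point): Middle of the drawer's handle: a level round steel bar 11 mm thick and 140 mm long along the cabinet's y, 38 mm in front of the front panel (free gap behind the bar 32 mm), 148 mm above the work surface. Two posts 60 mm either side of the middle carry it. Moves with the drawer.
- cap_mid (a point): Centre of the bottle's safety cap, half-way up: round ribbed white plastic, 51 mm diameter, 34 mm high, z up along its axis, 45 g. Shut, this point is 144 mm above the work surface and the rim 23 mm above the flat top of the bottle's body. Pressed down 4.5 mm or more it turns anticlockwise seen from above; after 0.9 to 2.2 rad of turn (1.2 to 1.5 is good) it lifts straight off.
- cap_spring (a joint): Squeeze of the spring liner inside the cap, m: 0 with the cap shut (it then pushes the cap up with 4 N against two locking lugs on the neck, so that it neither lifts nor turns; clockwise it is blocked), 0.0045 where the lugs' teeth are just cleared (about 8.5 N), 0.008 at the hard stop (12 N), about -0.004 with the cap free. 1 N per mm.
- bottle_mid (a point): Middle of the body of the fryer cleaner bottle, the tallest thing in the drawer (131 mm with cap), 0.35 to 0.65 kg: square white plastic body 71 by 71 mm, 74 mm high (37 above and below this point), then a sloping shoulder 60 mm across, 12 mm high, and a round neck of 26 mm. Loose in one of the three bays, whose walls (1.5 to 4 mm of play) keep it from turning. x, y along its sides.
- bottle_mouth (a point): Middle of the bottle's mouth: top of its neck, 118 mm above the bottle's underside, 148 mm above the work surface. The shut cap's rim is 21 mm below this point; the cap is clear of the neck once its rim is above it. Axes as the bottle's.
- jar_mid (a point): Middle of a low square white plastic jar, 71 by 71 mm, 64 mm high with a flat round lid 62 mm across, in another bay of the drawer. To be left alone.
- tin_mid (a point): Middle of a low round metal tin, 70 mm diameter, 68 mm high, in the remaining bay of the drawer. To be left alone.
- ladle: Steel ladle on the work surface, bowl 68 mm across and 26 mm high, handle 180 mm along its -x. Origin: under the bowl's centre. To be left alone.
- thermometer: Probe thermometer lying on the work surface, white head 52 by 36 by 18 mm, 105 mm probe along its +x. Origin: under the head's centre. To be left alone.
- shaker: Round steel seasoning shaker, 68 mm diameter, 98 mm high, standing on the work surface. Origin: centre of its underside. To be left alone.
- sprayer: Trigger spray bottle, 72 mm diameter, 202 mm high, standing beside the cabinet. Origin: centre of its underside. To be left alone.

How it is judged:
By the outcome, as a careful person would: the job done as asked, in the order asked, and still so for the second after the job is handed in, while the arm keeps its last pose, push and grip.
It also fails if it takes over 54 s, if anything falls off the work surface, if the arm or the gripper's body presses on something with over 40 N, if the wrist force passes 120 N, or if a joint passes its speed limit or range.

## Working session

There is one attempt and no reset: what is moved stays moved. The work goes in short steps, Python scripts to look and compute and a tool call to move; the robot and the scene stay as the last step left them, time stands still between calls to the robot, and variables do not carry over. Pictures are saved under pics/ and viewed, and the job is handed in when it is done.

Besides the shell and the picture viewer there is one more tool, called after "Emit:" as name(argument=value, ...) on one line, values as JSON. arm_command: Moves the arm, as the interface text tells. Its arguments: {"type":"object","properties":{"motion":{"type":"array","items":{"type":"number"}}},"required":["motion"]}

```bash
ls; mkdir -p pics; cat > h.py <<'E'
import numpy as np, cv2
from cell import env
def snap(cam,name):
    p,d=env.read_camera(cam); cv2.imwrite(f'pics/{name}.png',p[:,:,::-1]); np.save(f'pics/{name}.npy',d); return p,d
def world(cal,u,v,z):
    T=np.array(cal['cam_to_world']); c=np.array([(u-cal['cx'])/cal['fx']*z,(v-cal['cy'])/cal['fy']*z,z,1]); return (T@c)[:3]
def ray_z(cal,u,v,h):
    T=np.array(cal['cam_to_world']); d=T[:3,:3]@np.array([(u-cal['cx'])/cal['fx'],(v-cal['cy'])/cal['fy'],1]); o=T[:3,3]
    return o+d*(h-o[2])/d[2]
E
python3 - <<'E'
from h import *
print(env.state())
for c in ['scene','side','wrist']:
    p,d=snap(c,c+'0'); cal=env.calibration(c)
    print(c,np.round(cal['cam_to_world'],2).tolist(),cal['fx'])
    for l,h in [('drawer_handle',148),('cabinet_front',180)]:
        for r in env.spot_point(c,l)[:2]:
            u,v=r['location']; z=d[int(v),int(u)]
            print(c,l,np.round(r['location']),r['confidence'],world(cal,u,v,z).round(),ray_z(cal,u,v,h).round(1))
E
```

```text
pics
{'t': 0.0, 'joints': array([-1.05614682e-01,  4.91558947e-01,  1.55943667e+00,  1.56665548e-05,
        1.09170446e+00, -1.05604332e-01]), 'qvel': array([-0.00053557, -0.00015475, -0.0003325 , -0.00127229,  0.00139637,
        0.00029258]), 'tau': array([-9.52334158e-04, -6.12640929e+01, -2.58175153e+01,  6.92750537e-02,
        4.83079045e-02, -1.38641695e-05]), 'eef_pos': array([6.24720139e+02, 4.75412684e-02, 1.76466554e+02]), 'tcp_rot': array([-3.14146210e+00,  1.09978731e-03, -1.75076037e-05]), 'ft_force': array([-0.14620385,  0.66214802, -1.38366871]), 'moment': array([-0.00222333, -0.03479608,  0.00804449]), 'opening': 0.9969023551652634}
scene [[-0.51, 0.67, -0.54, 1189.19], [0.86, 0.4, -0.32, 388.91], [-0.0, -0.62, -0.78, 976.24], [0.0, 0.0, 0.0, 1.0]] 432.17333523791206
scene drawer_handle [290. 195.] 0.98 [649.   2. 155.] [644.6  -1.2 148. ]
scene cabinet_front [276. 202.] 0.73 [701.  -3. 179.] [702.   -2.5 180. ]
side [[0.8, 0.43, -0.41, 989.71], [0.59, -0.6, 0.53, -465.22], [-0.02, -0.67, -0.74, 820.6], [0.0, 0.0, 0.0, 1.0]] 413.42920901684755
side drawer_handle [319. 209.] 0.94 [651.  -0. 152.] [649.2   2.3 148. ]
side cabinet_front [334. 214.] 0.97 [694.  -6. 173.] [697.8 -11.2 180. ]
wrist [[1.0, -0.0, -0.0, 625.11], [-0.0, -0.97, -0.25, 69.0], [-0.0, 0.25, -0.97, 383.65], [0.0, 0.0, 0.0, 1.0]] 354.22554217757954
wrist drawer_handle [350. 195.] 0.89 [647.   7. 152.] [646.9   5.9 148. ]
wrist cabinet_front [434. 222.] 0.55 [697.  -5. 173.] [695.1  -2.6 180. ]
```

View pics/scene0.png

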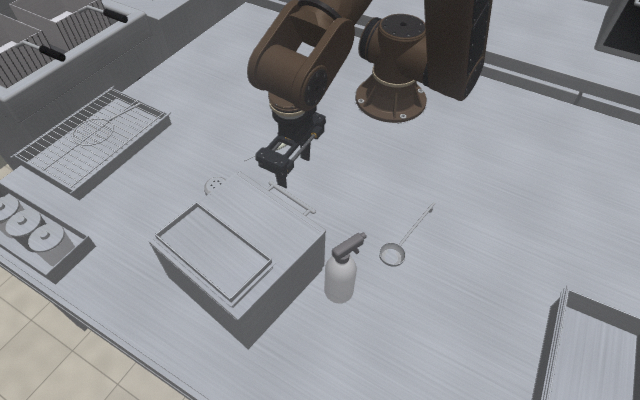

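View pics/side0.png

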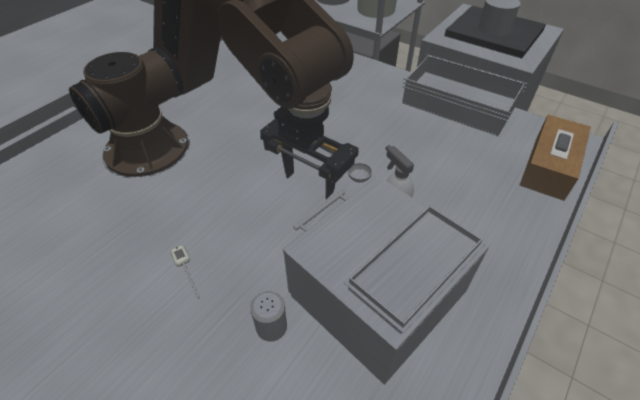

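View pics/wrist0.png

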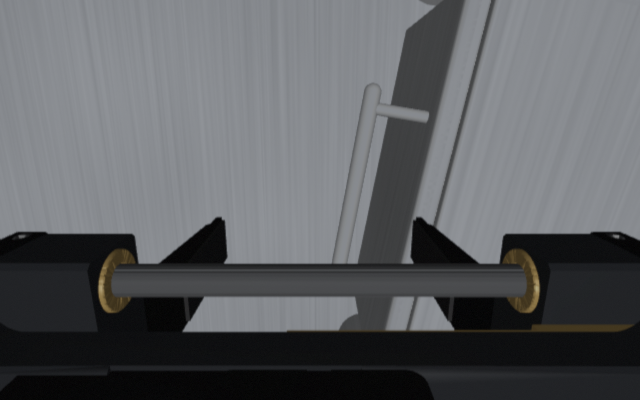

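```bash
python3 - <<'E'
from h import *
for c in ['wrist','side','scene']:
    cal=env.calibration(c); d=np.load(f'pics/{c}0.npy')
    v,u=np.mgrid[:400,:640]; T=np.array(cal['cam_to_world'])
    P=np.stack([(u-cal['cx'])/cal['fx']*d,(v-cal['cy'])/cal['fy']*d,d],-1)@T[:3,:3].T+T[:3,3]
    m=(d>0)&(P[...,2]>143)&(P[...,2]<162)&(abs(P[...,1])<95)&(P[...,0]>600)&(P[...,0]<690)
    if c=='wrist': m&=(v<262)&(u>300)&(u<400)
    n,l,s,_=cv2.connectedComponentsWithStats(m.astype(np.uint8))
    for i in np.argsort(-s[1:,4])[:3]+1:
        q=P[l==i]; 
        vx=cv2.fitLine(q[:,:2].astype(np.float32),cv2.DIST_HUBER,0,.01,.01).ravel()
        print(c,len(q),s[i],vx.round(3),q.min(0).round(),q.max(0).round(), 'ang',np.degrees(np.arctan2(vx[1],vx[0])))
    m=(d>0)&(P[...,2]>169)&(P[...,2]<190)&(P[...,0]>660)&(P[...,0]<900)&(abs(P[...,1])<200)
    if m.any():
        q=P[m];print('top',len(q),q.min(0).round(),q.max(0).round(),np.median(q[:,2]), cv2.minAreaRect(q[:,:2].astype(np.float32)))
E
```

```text
wrist 3181 [ 332   83   68  179 3181] [1.82000e-01 9.83000e-01 6.50661e+02 2.26560e+01] [635. -43. 146.] [678.  80. 155.] ang 79.53185
wrist 163 [391 226   9  36 163] [ 1.65000e-01  9.86000e-01  6.80189e+02 -3.31050e+01] [678. -45. 143.] [683. -19. 159.] ang 80.4849
wrist 1 [399 224   1   1   1] [ 1.00000e-02 -1.00000e+00  6.82646e+02 -1.70000e+01] [683. -17. 143.] [683. -17. 143.] ang -89.441765
top 50942 [669. -84. 169.] [823. 122. 182.] 178.91419118174554 ((756.1001586914062, 13.929122924804688), (221.79234313964844, 140.8450469970703), 80.79398345947266)
side 355 [294 191  53  41 355] [1.6600e-01 9.8600e-01 6.5202e+02 4.6000e-02] [634. -70. 143.] [681.  75. 155.] ang 80.4439
top 8862 [ 664. -179.  169.] [900. 200. 190.] 178.16286553714156 ((799.911865234375, 10.825241088867188), (355.5528564453125, 239.830810546875), 83.59754943847656)
scene 283 [267 181  49  35 283] [1.65000e-01 9.86000e-01 6.52198e+02 8.04000e+00] [635. -68. 145.] [680.  79. 159.] ang 80.51355
top 6293 [ 662. -161.  169.] [900. 200. 190.] 179.89650288180542 ((760.6864013671875, 9.429763793945312), (345.23797607421875, 196.43162536621094), 66.00830078125)
```

Emit:
arm_command(motion=[-0.33,12,-2,0,0,0,5,-0.33,23,-4,0,0,0,9.5,-0.33,23,-4,0,0,0,9.5,-0.33,23,-4,0,0,0,9.5,-0.33,23,-4,0,0,0,9.5])

```text
t: 0.95
eef_pos: [647.5, 4.0, 177.0]
tcp_rot: [3.142, 0.0, -0.164]
ft_force: [-0.7, -0.3, 0.6]
opening: 0.632
```

```bash
python3 - <<'E'
from h import *
s=env.state();print(s['eef_pos'],s['tcp_rot'],s['opening']*95,s['ft_force'])
snap('wrist','w1')
E
```

```text
[647.53280117   3.97553875 177.01919149] [ 3.14157326e+00  2.87010855e-04 -1.64058109e-01] 60.07200193281037 [-0.73810832 -0.32797519  0.59387052]
```

View pics/w1.png

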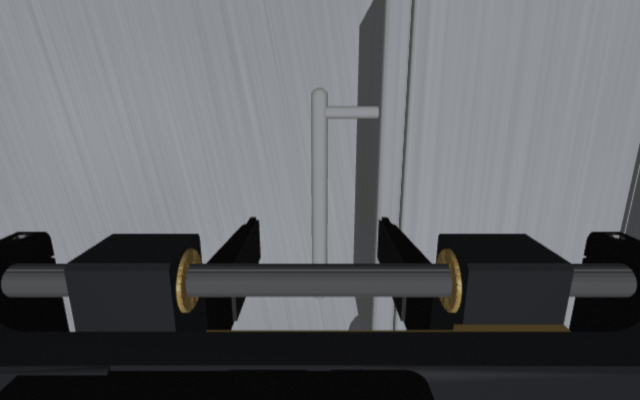

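The bar is vertical and centred between the fingers (column 320). The fingers are still closing, so I'll wait for them and then descend.

Emit:
arm_command(motion=[-0.33,0,0,0,0,0,0,-0.33,0,0,0,0,0,0,-0.33,0,0,0,0,0,0,-0.33,0,0,0,0,0,0,-0.33,0,0,0,0,0,0])

```text
t: 1.5
eef_pos: [648.0, 4.0, 177.1]
tcp_rot: [-3.142, -0.0, -0.166]
ft_force: [0.1, -0.0, 0.1]
opening: 0.338
```

Emit:
arm_command(motion=[-0.33,0,0,8,0,0,0,-0.33,0,0,16,0,0,0,-0.33,0,0,26,0,0,0,-0.33,0,0,36,0,0,0,-0.33,0,0,47,0,0,0,-1,0,0,47,0,0,0,-1,0,0,47,0,0,0,-1,0,0,47,0,0,0,-1,0,0,47,0,0,0,-1,0,0,47,0,0,0,-1,0,0,47,0,0,0])

```text
t: 2.6
eef_pos: [648.1, 4.0, 130.3]
tcp_rot: [-3.142, -0.0, -0.166]
ft_force: [-0.5, 0.9, 0.2]
opening: 0.005
```

```bash
python3 - <<'E'
from h import *
s=env.state();print(s['eef_pos'],s['tcp_rot'],s['opening']*95,s['ft_force'])
snap('wrist','w2');p,d=snap('side','s2')
cv2.imwrite('pics/s2c.png',cv2.resize(p[100:300,200:440,::-1],None,fx=3,fy=3))
E
```

```text
[648.06763196   4.00747585 130.31561916] [-3.14155568e+00 -4.54986187e-04 -1.65817679e-01] 0.44232398742710966 [-0.47378728  0.88746199  0.18320287]
```

View pics/w2.png

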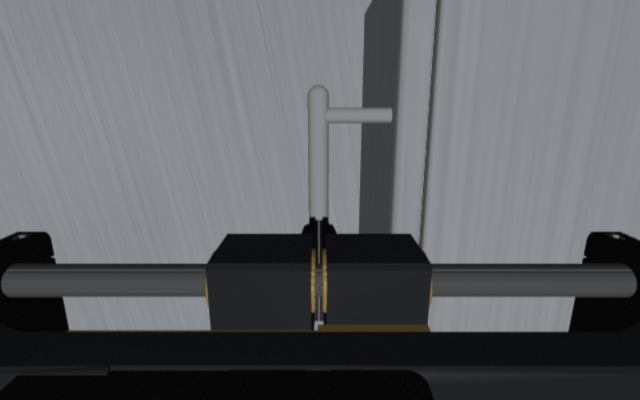

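View pics/s2c.png

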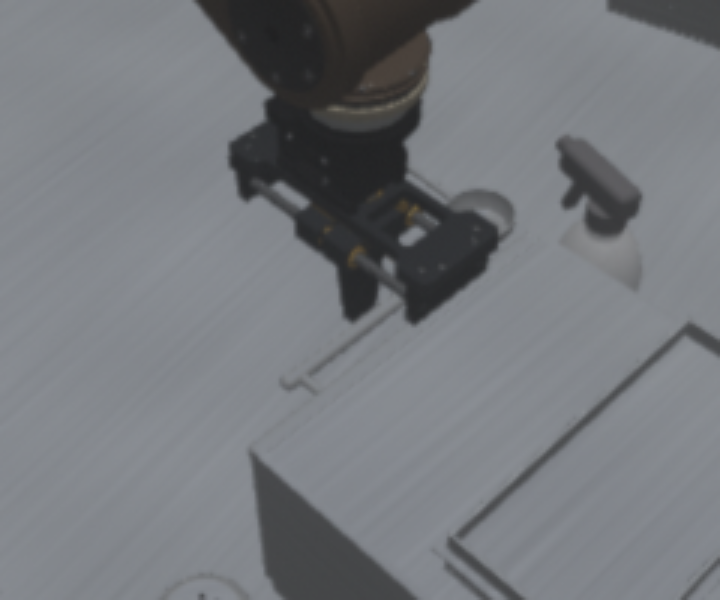

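```bash
python3 - <<'E'
from h import *
cal=env.calibration('wrist'); d=np.load('pics/w2.npy')
for u in (308,314,319,326,331):
    print(u,[ (v,*world(cal,u,v,d[v,u]).round(0)) for v in (180,205,215,222,228,232,245,300)])
p,d=snap('scene','c2')
cv2.imwrite('pics/c2c.png',cv2.resize(p[100:260,200:400,::-1],None,fx=3.5,fy=3.5,interpolation=cv2.INTER_CUBIC))
cv2.imwrite('pics/w2c.png',cv2.resize(cv2.imread('pics/w2.png')[170:340,230:410],None,fx=3.5,fy=3.5))
E
```

```text
308 [(180, np.float64(637.0), np.float64(-1.0), np.float64(-1.0)), (205, np.float64(632.0), np.float64(-26.0), np.float64(-2.0)), (215, np.float64(631.0), np.float64(-36.0), np.float64(-1.0)), (222, np.float64(629.0), np.float64(-43.0), np.float64(-1.0)), (228, np.float64(645.0), np.float64(17.0), np.float64(184.0)), (232, np.float64(645.0), np.float64(17.0), np.float64(189.0)), (245, np.float64(651.0), np.float64(39.0), np.float64(258.0)), (300, np.float64(650.0), np.float64(31.0), np.float64(268.0))]
314 [(180, np.float64(650.0), np.float64(32.0), np.float64(152.0)), (205, np.float64(648.0), np.float64(18.0), np.float64(152.0)), (215, np.float64(647.0), np.float64(12.0), np.float64(152.0)), (222, np.float64(648.0), np.float64(17.0), np.float64(176.0)), (228, np.float64(648.0), np.float64(17.0), np.float64(184.0)), (232, np.float64(648.0), np.float64(17.0), np.float64(189.0)), (245, np.float64(648.0), np.float64(16.0), np.float64(203.0)), (300, np.float64(651.0), np.float64(29.0), np.float64(265.0))]
319 [(180, np.float64(653.0), np.float64(31.0), np.float64(153.0)), (205, np.float6
[... 743 characters left out ...]
)), (232, np.float64(653.0), np.float64(16.0), np.float64(190.0)), (245, np.float64(656.0), np.float64(39.0), np.float64(258.0)), (300, np.float64(654.0), np.float64(30.0), np.float64(267.0))]
331 [(180, np.float64(659.0), np.float64(-5.0), np.float64(-2.0)), (205, np.float64(655.0), np.float64(-29.0), np.float64(-0.0)), (215, np.float64(653.0), np.float64(-40.0), np.float64(-2.0)), (222, np.float64(652.0), np.float64(-47.0), np.float64(-1.0)), (228, np.float64(656.0), np.float64(15.0), np.float64(184.0)), (232, np.float64(655.0), np.float64(15.0), np.float64(189.0)), (245, np.float64(657.0), np.float64(39.0), np.float64(260.0)), (300, np.float64(655.0), np.float64(30.0), np.float64(268.0))]
```

View pics/c2c.png

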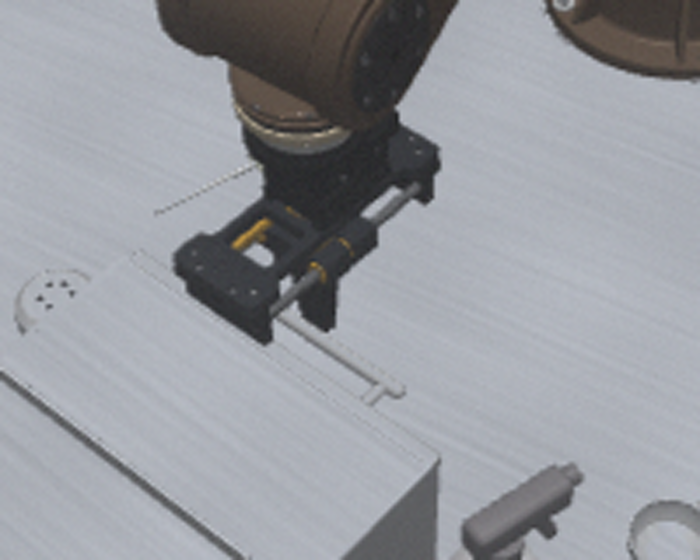

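View pics/w2c.png

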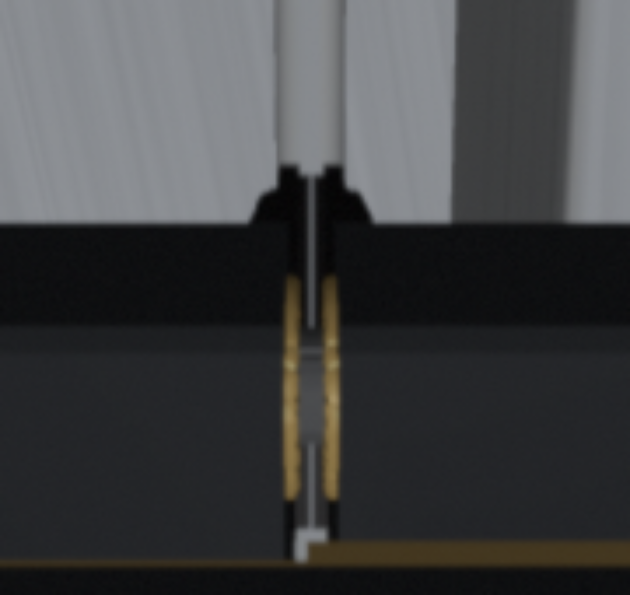

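```bash
python3 - <<'E'
from h import *
def proj(c,P):
    cal=env.calibration(c); T=np.linalg.inv(cal['cam_to_world']); q=T@np.r_[P,1]; return (q[0]/q[2]*cal['fx']+cal['cx'],q[1]/q[2]*cal['fy']+cal['cy'])
s=env.state();e=s['eef_pos'];print(e,s['t'],s['opening'])
for c,o,f in (('scene',(200,100),3.5),('side',(200,100),3),('wrist',(230,170),3.5)):
    for dz in (0,19,38,50):
        u,v=proj(c,e+[0,0,dz]); print(c,dz,round(u),round(v),'crop',round((u-o[0])*f),round((v-o[1])*f))
E
```

```text
[648.03757364   4.01794168 130.13216772] 2.75 0.007210344959522866
scene 0 292 201 crop 320 354
scene 19 291 196 crop 319 337
scene 38 291 191 crop 318 320
scene 50 291 188 crop 317 309
side 0 319 214 crop 357 342
side 19 319 208 crop 357 325
side 38 319 202 crop 357 307
side 50 319 199 crop 357 296
wrist 0 319 216 crop 310 162
wrist 19 319 227 crop 310 200
wrist 38 319 240 crop 310 245
wrist 50 319 250 crop 310 278
```

```bash
python3 - <<'E'
from h import *
d1=np.load('pics/w1.npy')
cal=env.calibration('wrist');T=np.array(cal['cam_to_world']);s=env.state();e=s['eef_pos']
from scipy.spatial.transform import Rotation as R
Rt=R.from_euler('xyz',s['tcp_rot']).as_matrix()
for n in ('wrist0','w1','w2'):
    d=np.load(f'pics/{n}.npy'); v,u=np.mgrid[:400,:640]
    P=np.stack([(u-cal['cx'])/cal['fx']*d,(v-cal['cy'])/cal['fy']*d,d],-1)@T[:3,:3].T+T[:3,3]-e
    Q=P@Rt  # tool coords
    m=(d>0)&(Q[...,2]>-80)&(Q[...,2]<25)&(abs(Q[...,1])<25)&(v>150)
    for lo in range(-60,25,8):
        k=m&(Q[...,2]>=lo)&(Q[...,2]<lo+8)
        if k.any():
            q=Q[k]; print(n,lo,k.sum(),q[:,0].min().round(),q[:,0].max().round(),'y',q[:,1].min().round(),q[:,1].max().round(),'rows',v[k].min(),v[k].max())
E
```

```text
wrist0 -60 552 -55.0 55.0 y -13.0 5.0 rows 226 262
wrist0 -52 520 -54.0 54.0 y -13.0 9.0 rows 221 262
wrist0 -44 423 -52.0 52.0 y -13.0 10.0 rows 217 261
wrist0 -36 2 -49.0 -48.0 y -10.0 -5.0 rows 219 228
wrist0 -12 14 79.0 182.0 y -24.0 24.0 rows 179 255
wrist0 -4 13251 54.0 198.0 y -25.0 25.0 rows 176 256
wrist0 4 316 54.0 77.0 y -25.0 25.0 rows 174 251
wrist0 12 42 57.0 65.0 y -24.0 23.0 rows 171 240
wrist0 20 625 15.0 65.0 y -25.0 25.0 rows 169 241
w1 -60 430 -37.0 37.0 y -13.0 5.0 rows 226 262
w1 -52 380 -37.0 37.0 y -13.0 9.0 rows 221 262
w1 -44 301 -35.0 35.0 y -13.0 10.0 rows 217 262
w1 -36 3 -31.0 31.0 y -10.0 8.0 rows 219 253
w1 -20 80 183.0 186.0 y -6.0 9.0 rows 213 239
w1 -12 570 59.0 187.0 y -25.0 9.0 rows 179 236
w1 -4 15137 36.0 186.0 y -25.0 25.0 rows 176 256
w1 4 211 36.0 51.0 y -25.0 25.0 rows 173 251
w1 12 1 36.0 36.0 y 23.0 23.0 rows 243 243
w1 20 408 -3.0 4.0 y -25.0 25.0 rows 169 239
w2 -60 193 -8.0 8.0 y -13.0 -10.0 rows 226 236
w2 -52 13253 -7.0 154.0 y -25.0 8.0 rows 196 262
w2 -44 565 -5.0 50.0 y -25.0 1.0 rows 193 245
w2 -36 10 35.0 36.0 y -22.0 -7.0 rows 197 225
w2 -28 567 -5.0 38.0 y -25.0 2.0 rows 185 232
w2 -20 272 -5.0 38.0 y -25.0 5.0 rows 182 232
w2 -12 138 37.0 38.0 y -25.0 8.0 rows 179 232
w2 -4 133 37.0 38.0 y -25.0 11.0 rows 176 232
w2 4 130 37.0 38.0 y -24.0 15.0 rows 174 232
w2 12 126 37.0 38.0 y -25.0 18.0 rows 171 232
w2 20 78 37.0 38.0 y -24.0 20.0 rows 170 232
```

```bash
python3 - <<'E'
import cv2
a=cv2.imread('pics/w1.png')[180:340,180:460];cv2.imwrite('pics/w1c.png',cv2.resize(a,None,fx=2.8,fy=2.8,interpolation=cv2.INTER_CUBIC)*2)
b=cv2.imread('pics/scene0.png')[90:240,220:370];cv2.imwrite('pics/c0c.png',cv2.resize(b,None,fx=4,fy=4,interpolation=cv2.INTER_CUBIC))
E
```

```text
(no output)
```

View pics/c0c.png

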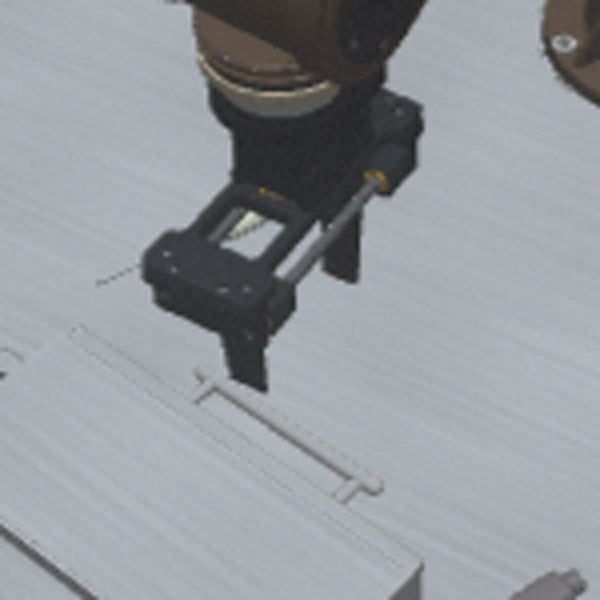

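```bash
python3 - <<'E'
from h import *
def proj(c,P):
    cal=env.calibration(c); T=np.linalg.inv(cal['cam_to_world']); q=T@np.r_[P,1]; return (q[0]/q[2]*cal['fx']+cal['cx'],q[1]/q[2]*cal['fy']+cal['cy'])
for dz in (0,20,36):
  for sx in (-1,1):
    print(dz,sx,[(np.round(proj('scene',np.array([625+sx*50,y,177+dz])))) for y in (-10,10)],[(np.round(proj('side',np.array([625+sx*50,y,177+dz])))) for y in (-10,10)])
for c in('scene','side'):
  print(c,[np.round(np.linalg.inv(env.calibration(c)['cam_to_world'])@np.r_[625+50,0,177,1],0)[2]])
  d=np.load(f'pics/{c}0.npy');cal=env.calibration(c);v,u=np.mgrid[:400,:640];T=np.array(cal['cam_to_world'])
  P=np.stack([(u-cal['cx'])/cal['fx']*d,(v-cal['cy'])/cal['fy']*d,d],-1)@T[:3,:3].T+T[:3,3]
  for s in (-1,1):
    m=(d>0)&(abs(P[...,0]-625-s*50)<12)&(abs(P[...,1])<20)&(P[...,2]>160)
    q=P[m&(P[...,2]>188)]; print(s,len(q),np.sort(q[:,2])[:12].round())
E
```

```text
0 -1 [array([302., 167.]), array([309., 170.])] [array([288., 189.]), array([293., 183.])]
0 1 [array([280., 194.]), array([287., 198.])] [array([326., 209.]), array([331., 204.])]
20 -1 [array([301., 162.]), array([308., 165.])] [array([287., 182.]), array([293., 177.])]
20 1 [array([279., 189.]), array([286., 192.])] [array([326., 203.]), array([331., 197.])]
36 -1 [array([301., 157.]), array([308., 160.])] [array([287., 177.]), array([292., 172.])]
36 1 [array([279., 184.]), array([286., 188.])] [array([326., 198.]), array([331., 192.])]
scene [np.float64(1024.0)]
-1 221 [214. 214. 216. 216. 216. 216. 217. 217. 217. 218. 219. 219.]
1 544 [215. 215. 216. 217. 218. 218. 218. 218. 218. 219. 220. 220.]
side [np.float64(853.0)]
-1 380 [213. 213. 214. 214. 214. 214. 215. 215. 215. 217. 217. 217.]
1 862 [211. 212. 212. 213. 214. 214. 215. 215. 215. 215. 215. 216.]
```

```bash
python3 - <<'E'
import cv2
b=cv2.imread('pics/side0.png')[110:240,240:400];cv2.imwrite('pics/s0c.png',cv2.resize(b,None,fx=4,fy=4,interpolation=cv2.INTER_CUBIC))
E
```

```text
(no output)
```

View pics/s0c.png

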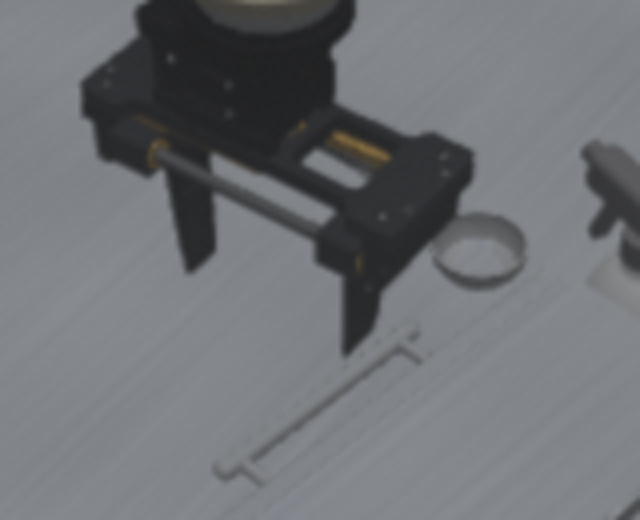

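All three cameras, using depth, put the real fingertips about 36 mm above the stated TCP. The fingers therefore closed just above the bar without touching it. I'll plan with that tip offset: reopen, go about 37 mm lower and grip again.

Emit:
arm_command(motion=[-0.33,0,0,-2,0,0,0,-0.33,0,0,-2,0,0,0,-0.33,0,0,-2,0,0,0,-0.33,0,0,-2,0,0,0,-0.33,0,0,-2,0,0,0,-0.33,0,0,-2,0,0,0,-0.33,0,0,-2,0,0,0])

```text
t: 3.45
eef_pos: [648.0, 4.0, 132.0]
tcp_rot: [-3.142, -0.0, -0.166]
ft_force: [0.1, 0.1, 0.4]
opening: 0.332
```

Emit:
arm_command(motion=[-0.33,0,0,6,0,0,0,-0.33,0,0,12,0,0,0,-0.33,0,0,18,0,0,0])

```text
t: 3.75
eef_pos: [647.9, 4.0, 113.3]
tcp_rot: [3.142, 0.0, -0.166]
ft_force: [0.1, -0.4, 0.4]
opening: 0.332
```

No contact, so I'll descend to the grip height and close.

Emit:
arm_command(motion=[-0.33,0,0,7,0,0,0,-0.33,0,0,14,0,0,0,-0.33,0,0,20,0,0,0,-1,0,0,20,0,0,0,-1,0,0,20,0,0,0,-1,0,0,20,0,0,0,-1,0,0,20,0,0,0,-1,0,0,20,0,0,0])

```text
t: 4.55
eef_pos: [648.0, 4.0, 94.4]
tcp_rot: [3.142, -0.0, -0.166]
ft_force: [-1.8, -0.0, 1.6]
opening: 0.106
```

Emit:
arm_command(motion=[-1,-5,0,0,0,0,0,-1,-12,0,0,0,0,0,-1,-20,0,0,0,0,0,-1,-30,0,0,0,0,0,-1,-40,0,0,0,0,0,-1,-50,0,0,0,0,0,-1,-60,0,0,0,0,0,-1,-70,0,0,0,0,0,-1,-80,0,0,0,0,0,-1,-90,0,0,0,0,0,-1,-100,0,0,0,0,0,-1,-110,0,0,0,0,0,-1,-120,0,0,0,0,0,-1,-130,0,0,0,0,0,-1,-140,0,0,0,0,0,-1,-150,0,0,0,0,0,-1,-160,0,0,0,0,0,-1,-170,0,0,0,0,0,-1,-176,0,0,0,0,0,-1,-180,0,0,0,0,0])

```text
t: 6.55
eef_pos: [469.7, 33.5, 94.3]
tcp_rot: [3.141, -0.0, -0.166]
ft_force: [3.8, -5.4, 1.1]
opening: 0.109
```

Emit:
arm_command(motion=[-1,-3,0,0,0,0,0,-1,-6,0,0,0,0,0,-1,-9,0,0,0,0,0,-1,-10,0,0,0,0,0])

```text
t: 6.95
eef_pos: [460.5, 35.0, 94.4]
tcp_rot: [3.141, -0.002, -0.166]
ft_force: [8.7, -6.2, -2.2]
opening: 0.107
```

Emit:
arm_command(motion=[-1,-1.5,0,0,0,0,0,-1,-3,0,0,0,0,0,-1,-4,0,0,0,0,0,-1,-4,0,0,0,0,0])

```text
t: 7.35
eef_pos: [460.9, 34.9, 94.4]
tcp_rot: [3.142, -0.01, -0.166]
ft_force: [23.6, -10.0, -15.7]
opening: 0.109
```

Emit:
arm_command(motion=[-1,3.5,0,0,0,0,0,-0.5,3.5,0,0,0,0,0,-0.4,3.5,0,0,0,0,0,-0.4,3.5,0,0,0,0,0,-0.4,3.5,0,0,0,0,0,-0.4,3.5,0,-20,0,0,0,-0.4,3.5,0,-50,0,0,0,-0.4,3.5,0,-90,0,0,0,1,3.5,0,-130,0,0,0,1,3.5,0,-150,0,0,0])

```text
t: 8.35
eef_pos: [460.5, 35.6, 247.1]
tcp_rot: [-3.141, -0.003, -0.166]
ft_force: [0.3, -0.4, 0.4]
opening: 0.416
```

```bash
python3 - <<'E'
from h import *
print(env.state()['eef_pos'],env.state()['ft_force'])
for c in ['scene','side','wrist']:
    p,d=snap(c,c+'3'); cal=env.calibration(c)
    for l,h in [('drawer_handle',148),('cap_mid',144),('bottle_mid',67),('jar_mid',62),('tin_mid',64)]:
        for r in env.spot_point(c,l)[:1]:
            u,v=r['location']; z=d[int(v),int(u)]
            print(c,l,np.round(r['location']),round(r['confidence'],2),world(cal,u,v,z).round(),ray_z(cal,u,v,h).round(1))
E
```

```text
[460.47627492  35.59645808 247.06549356] [ 0.28557435 -0.40343156  0.3720537 ]
scene drawer_handle [337. 152.] 0.55 [461.  30. 152.] [456.8  27.8 148. ]
scene cap_mid [288. 166.] 0.6 [578. -49. 162.] [564.4 -58.9 144. ]
scene bottle_mid [285. 182.] 0.58 [592. -51. 113.] [560.7 -74.9  67. ]
scene jar_mid [309. 201.] 0.9 [602.  28.  94.] [580.8  14.8  62. ]
scene tin_mid [335. 216.] 0.76 [613. 108.  96.] [592.  98.  64.]
side drawer_handle [263. 166.] 0.8 [464.  32. 150.] [462.9  33.6 148. ]
side cap_mid [269. 212.] 0.79 [573. -73. 158.] [564.3 -64.4 144. ]
side bottle_mid [272. 237.] 0.77 [590. -90. 103.] [569.8 -70.7  67. ]
side jar_mid [299. 219.] 0.68 [600.  -8.  92.] [584.   11.1  62. ]
side tin_mid [323. 199.] 0.96 [612.  70.  95.] [596.1  93.1  64. ]
wrist drawer_handle [318. 180.] 0.72 [460.  38. 152.] [459.9  37.3 148. ]
wrist cap_mid [450. 264.] 0.71 [497.  60. 371.] [569.  -63.9 144. ]
wrist jar_mid [431. 164.] 0.74 [574.  22.  92.] [582.8  15.3  62. ]
wrist tin_mid [434.  89.] 0.92 [582.  95.  98.] [592.1  94.5  64. ]
```

View pics/scene3.png

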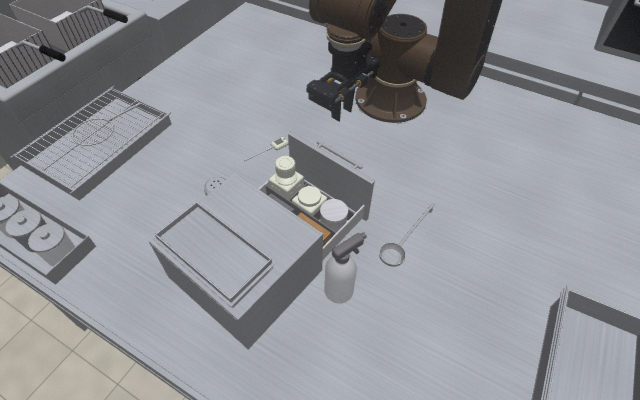

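View pics/wrist3.png

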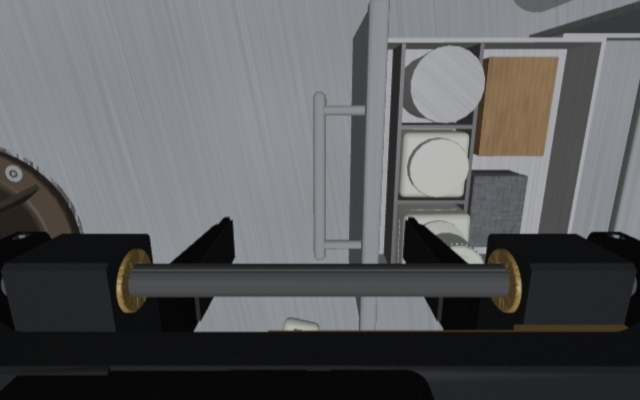

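View pics/side3.png

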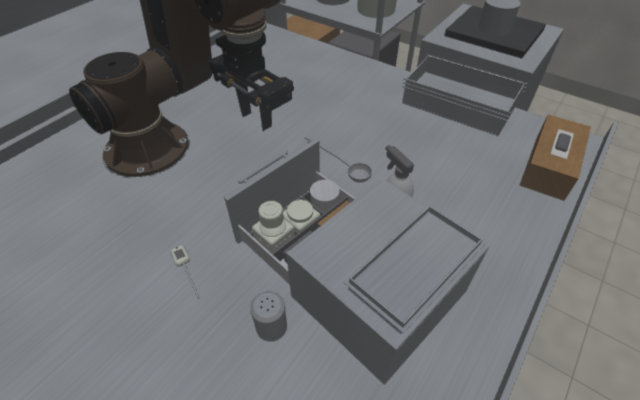

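```bash
python3 - <<'E'
from h import *
for c in ['side','scene']:
    cal=env.calibration(c); d=np.load(f'pics/{c}3.npy')
    v,u=np.mgrid[:400,:640]; T=np.array(cal['cam_to_world'])
    P=np.stack([(u-cal['cx'])/cal['fx']*d,(v-cal['cy'])/cal['fy']*d,d],-1)@T[:3,:3].T+T[:3,3]
    m=(d>0)&(np.hypot(P[...,0]-568,P[...,1]+65)<45)&(P[...,2]>154)&(P[...,2]<172)
    a=np.array([.986,-.165]); rel=(P[...,0]-568)*.986-(P[...,1]+65)*.165; m&=rel>-45
    q=P[m]; print(c,len(q),np.median(q[:,2]),cv2.minEnclosingCircle(q[:,:2].astype(np.float32)), q.mean(0))
    hull=cv2.convexHull(np.stack([u[m],v[m]],1).astype(np.int32))
    e=cv2.fitEllipse(hull); print(e, ray_z(cal,*e[0],161))
    r=env.silhouettes(c,'cap_mid')[0]; print(r['confidence'],r['region'].sum(),r['location'])
    # mean of ray intersections
E
```

```text
side 371 159.1252406107974 ((570.2457275390625, -65.63712310791016), 26.433841705322266) [571.83128357 -67.62166266 158.87648224]
((269.85003662109375, 210.4617156982422), (19.110462188720703, 24.512712478637695), 78.79635620117188) [573.52002343 -69.30666647 161.        ]
0.58 918 [402.5, 170.9]
scene 254 160.7009971108941 ((569.7229614257812, -64.94816589355469), 26.66681671142578) [572.18760183 -63.76129015 160.480533  ]
((284.6089782714844, 163.420654296875), (15.968039512634277, 20.288541793823242), 88.6178207397461) [572.93172846 -63.09902406 161.        ]
0.67 392 [285.9, 165.6]
```

Emit:
arm_command(motion=[1,15,18,0,0,0,0,1,35,42,0,0,0,0,1,57,68,0,0,0,0,1,80,95,0,0,0,0,1,102,122,0,0,0,0,1,118,140,0,0,0,0,1,126,150,0,0,0,0,1,126,150,0,0,0,0,1,126,150,0,0,0,0])

```text
t: 10.25
eef_pos: [559.2, -132.6, 243.9]
tcp_rot: [-3.141, 0.0, -0.166]
ft_force: [-0.0, 0.0, 0.0]
opening: 0.998
```

```bash
python3 - <<'E'
from h import *
s=env.state();print(s['eef_pos'],s['tcp_rot'],s['joints'],s['opening'])
cal=env.calibration('wrist');p,d=snap('wrist','w4')
v,u=np.mgrid[:400,:640]; T=np.array(cal['cam_to_world'])
P=np.stack([(u-cal['cx'])/cal['fx']*d,(v-cal['cy'])/cal['fy']*d,d],-1)@T[:3,:3].T+T[:3,3]
m=(d>0)&(np.hypot(P[...,0]-571,P[...,1]+65)<40)&(P[...,2]>155)&(P[...,2]<172)
q=P[m]; print(len(q),np.median(q[:,2]),cv2.minEnclosingCircle(q[:,:2].astype(np.float32)), q.mean(0))
e=cv2.fitEllipse(cv2.convexHull(np.stack([u[m],v[m]],1).astype(np.int32)));print(e,ray_z(cal,*e[0],161))
m=(d>0)&(np.hypot(P[...,0]-571,P[...,1]+65)<55)&(P[...,2]>99)&(P[...,2]<109)
q=P[m];print(cv2.minAreaRect(q[:,:2].astype(np.float32)))
for r in env.spot_point('wrist','cap_mid')[:1]: print(r,ray_z(cal,*r['location'],144))
E
```

```text
[ 559.17469231 -132.56885612  243.94400557] [-3.14128112e+00  4.57649222e-04 -1.65719685e-01] [-3.47829297e-01  3.57908339e-01  1.59406889e+00  2.40730157e-04
  1.19012194e+00 -1.82199039e-01] 0.9978422860126681
3239 160.02980071080736 ((568.4652709960938, -64.22628784179688), 25.936553955078125) [568.6690546  -63.68866047 160.0157945 ]
((316.1584777832031, 99.48123931884766), (63.65161895751953, 65.73429107666016), 1.4122573137283325) [568.63546244 -63.56303998 161.        ]
((568.6426391601562, -64.18656921386719), (69.84130096435547, 69.69979858398438), 81.02913665771484)
{'location': [318.2, 101.1], 'confidence': 0.93} [569.98589424 -65.08352894 144.        ]
```

View pics/w4.png

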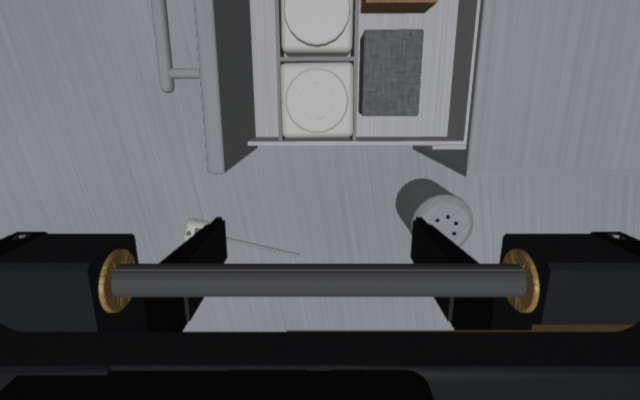

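The cap axis is at about (569, -64.4), and the views agree to about 2 mm. I'll move above it and pre-turn the wrist clockwise by 40°.

Emit:
arm_command(motion=[1,0,-14,0,0,0,8,1,-1,-30,0,0,0,16,1,-1,-50,0,0,0,24,1,-1.6,-62,0,0,0,32,1,-1.6,-69,0,0,0,40,1,-1.6,-69,15,0,0,40,1,-1.6,-69,35,0,0,40,1,-1.6,-69,48,0,0,40,1,-1.6,-69,56,0,0,40,1,-1.6,-69,56,0,0,40])

```text
t: 11.35
eef_pos: [569.1, -64.7, 187.4]
tcp_rot: [3.141, 0.001, -0.864]
ft_force: [0.7, 0.1, 0.4]
opening: 0.999
```

```bash
python3 - <<'E'
from h import *
s=env.state();print(s['eef_pos'],s['tcp_rot'],s['joints'],s['opening'],s['ft_force'])
for c in('side','scene'):
  p,d=snap(c,c+'5'); cv2.imwrite(f'pics/{c}5c.png',cv2.resize(p[110:260,190:390,::-1],None,fx=4,fy=4,interpolation=cv2.INTER_CUBIC))
snap('wrist','w5')
E
```

```text
[569.06700402 -64.65748585 187.40893834] [ 3.14086939e+00  1.02201638e-03 -8.63673946e-01] [-2.28466842e-01  4.06534094e-01  1.67587165e+00  2.77503635e-05
  1.06043873e+00  6.35193163e-01] 0.9987428657960638 [0.66444686 0.12758061 0.35416918]
```

View pics/side5c.png

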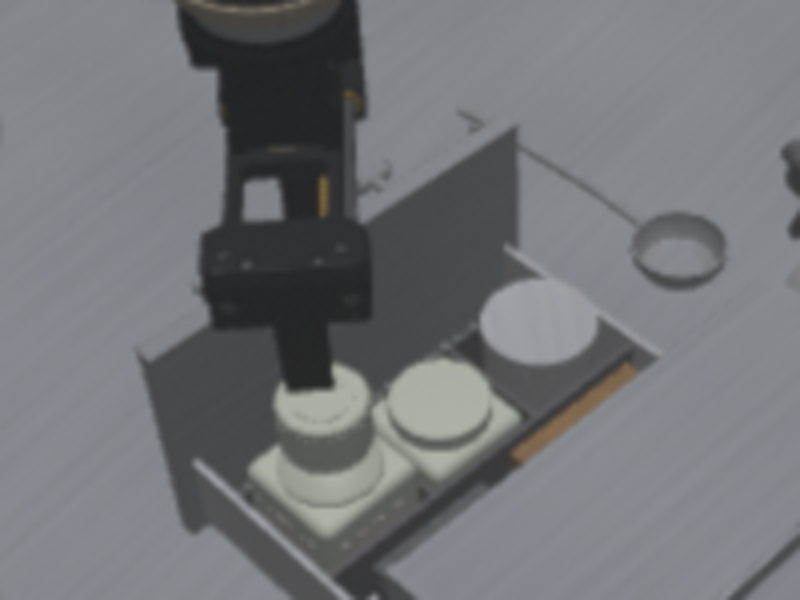

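View pics/w5.png

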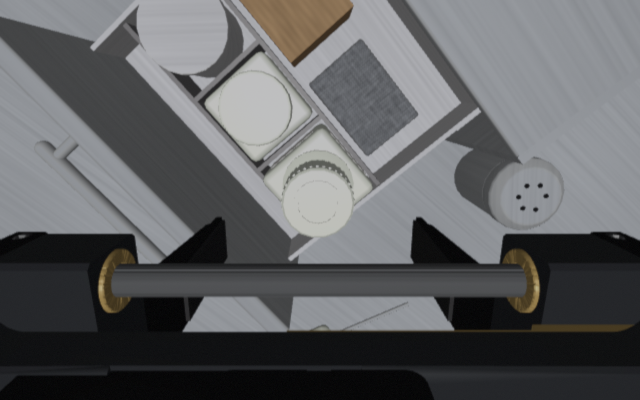

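The cap is centred at column 318. Next I'll descend in two steps and close.

Emit:
arm_command(motion=[1,0,0,15,0,0,0,1,0,0,32,0,0,0,1,0,0,48,0,0,0,1,0,0,60,0,0,0,1,0,0,68,0,0,0,1,0,0,74,0,0,0])

```text
t: 12.1
eef_pos: [569.7, -65.1, 113.9]
tcp_rot: [-3.141, -0.0, -0.864]
ft_force: [0.8, 0.4, 0.4]
opening: 1.0
```

Emit:
arm_command(motion=[1,0,0,8,0,0,0,1,0,0,15,0,0,0,1,0,0,20,0,0,0,0.5,0,0,20,0,0,0,0.25,0,0,20,0,0,0,0.15,0,0,20,0,0,0])

```text
t: 12.7
eef_pos: [569.7, -65.0, 94.4]
tcp_rot: [-3.141, -0.001, -0.864]
ft_force: [0.2, -0.4, -0.1]
opening: 0.803
```

Emit:
arm_command(motion=[-1,0,0,1.5,0,0,0,-1,0,0,1.5,0,0,0,-1,0,0,1.5,0,0,0,-1,0,0,1.5,0,0,0,-1,0,0,1.5,0,0,0,-1,0,0,1.5,0,0,0,-1,0,0,1.5,0,0,0])

```text
t: 13.4
eef_pos: [569.4, -64.9, 92.6]
tcp_rot: [-3.142, 0.0, -0.864]
ft_force: [-1.5, 1.7, 1.8]
opening: 0.537
```

The opening reads 51 mm, which matches the cap diameter. Now I'll press.

Emit:
arm_command(motion=[-1,0,0,2,0,0,0,-1,0,0,4,0,0,0,-1,0,0,6,0,0,0,-1,0,0,7,0,0,0,-1,0,0,7,0,0,0])

```text
t: 13.9
eef_pos: [569.6, -65.0, 86.0]
tcp_rot: [-3.141, -0.001, -0.864]
ft_force: [-3.3, 1.8, 10.4]
opening: 0.536
```

Pressed 6.6 mm with about 10.4 N, as expected for the spring. Next, twist anticlockwise (negative about tool z) by 78°.

Emit:
arm_command(motion=[-1,0,0,0,0,0,-4,-1,0,0,0,0,0,-10,-1,0,0,0,0,0,-17,-1,0,0,0,0,0,-24,-1,0,0,0,0,0,-31,-1,0,0,0,0,0,-38,-1,0,0,0,0,0,-45,-1,0,0,0,0,0,-52,-1,0,0,0,0,0,-59,-1,0,0,0,0,0,-66,-1,0,0,0,0,0,-73,-1,0,0,0,0,0,-78,-1,0,0,0,0,0,-78])

```text
t: 15.2
eef_pos: [570.2, -65.1, 86.3]
tcp_rot: [3.14, -0.002, 0.5]
ft_force: [-1.7, 1.6, 9.8]
opening: 0.538
```

```bash
python3 - <<'E'
from h import *
s=env.state();print(s['eef_pos'],s['tcp_rot'],s['joints'],s['opening'],s['ft_force'],s['moment'])
for c in('side',):
  p,d=snap(c,c+'6'); cv2.imwrite(f'pics/{c}6c.png',cv2.resize(p[110:260,190:390,::-1],None,fx=4,fy=4,interpolation=cv2.INTER_CUBIC))
E
```

```text
[570.20615599 -65.07263942  86.34803858] [ 3.14023284e+00 -1.67133089e-03  5.00489828e-01] [-2.28764520e-01  5.25646576e-01  1.78335949e+00  1.34990259e-04
  8.30434264e-01 -7.29344163e-01] 0.5380918744465015 [-1.67308405  1.56451089  9.80547834] [0.32482465 0.31403931 0.08829253]
```

View pics/side6c.png

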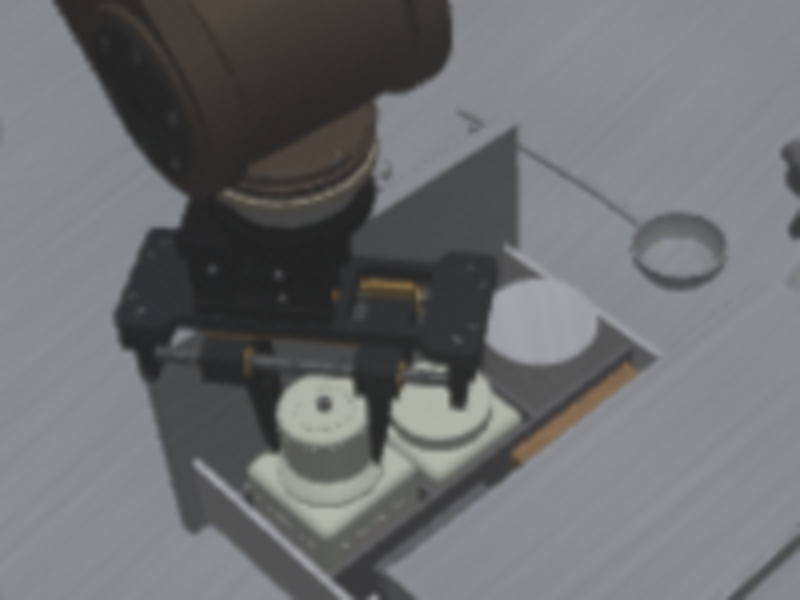

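The wrist turned 1.364 rad with the cap held down. I'll lift a little and check the weight.

Emit:
arm_command(motion=[-1,0,0,-3,0,0,0,-1,0,0,-6,0,0,0,-1,0,0,-8,0,0,0,-1,0,0,-10,0,0,0,-1,0,0,-10,0,0,0,-1,0,0,-10,0,0,0])

```text
t: 15.85
eef_pos: [569.4, -65.1, 95.4]
tcp_rot: [3.142, 0.0, 0.497]
ft_force: [0.6, -0.8, 1.8]
opening: 0.54
```

```bash
python3 - <<'E'
from h import *
s=env.state();print(s['eef_pos'],s['tcp_rot'],s['opening'],s['ft_force'],s['moment'])
for c in('side',):
  p,d=snap(c,c+'7'); cv2.imwrite(f'pics/{c}7c.png',cv2.resize(p[110:260,190:390,::-1],None,fx=4,fy=4,interpolation=cv2.INTER_CUBIC))
E
```

```text
[569.41120756 -65.11259535  95.35427483] [3.14152843e+00 1.54365469e-04 4.97373613e-01] 0.5398399418089588 [ 0.59124861 -0.75491085  1.80476337] [-0.04710257 -0.12165584 -0.00049538]
```

View pics/side7c.png

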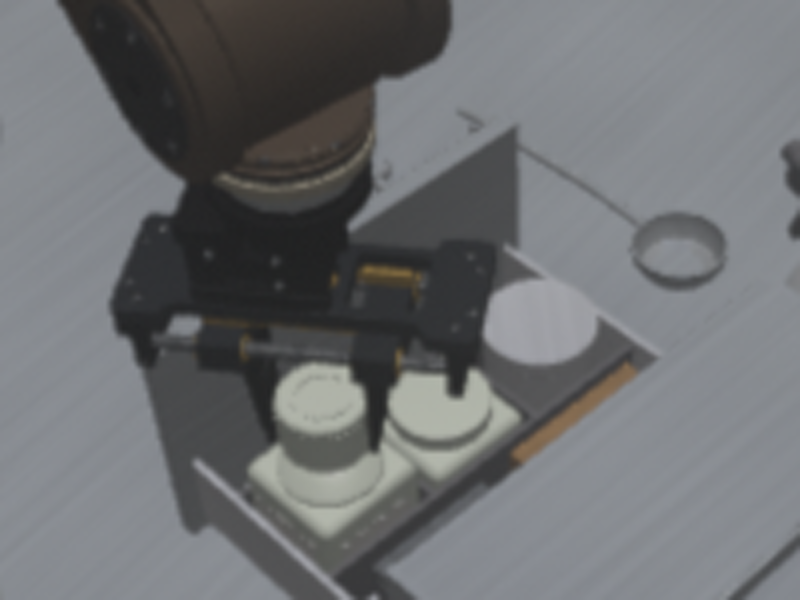

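Emit:
arm_command(motion=[-1,0,0,-3,0,0,0,-1,0,0,-7,0,0,0,-1,0,0,-11,0,0,0,-1,0,0,-15,0,0,0,-1,0,0,-20,0,0,0,-1,0,0,-26,0,0,0,-1,0,0,-33,0,0,0,-1,0,0,-42,0,0,0,-1,0,0,-52,0,0,0,-1,0,0,-62,0,0,0,-1,0,0,-72,0,0,0,-1,0,0,-81,0,0,0,-1,0,0,-87,0,0,0,-1,0,0,-90,0,0,0,-1,0,0,-90,0,0,0,-1,0,0,-90,0,0,0,-1,0,0,-90,0,0,0])

```text
t: 17.6
eef_pos: [569.3, -64.9, 185.1]
tcp_rot: [-3.141, 0.0, 0.497]
ft_force: [-0.8, -0.1, -0.4]
opening: 0.541
```

```bash
python3 - <<'E'
from h import *
s=env.state();print(s['t'],s['eef_pos'],s['tcp_rot'],s['opening'],s['ft_force'])
for c in('side','scene'):
  p,d=snap(c,c+'8'); cv2.imwrite(f'pics/{c}8c.png',cv2.resize(p[90:260,190:390,::-1],None,fx=3.5,fy=3.5,interpolation=cv2.INTER_CUBIC))
  cal=env.calibration(c);v,u=np.mgrid[:400,:640]; T=np.array(cal['cam_to_world'])
  P=np.stack([(u-cal['cx'])/cal['fx']*d,(v-cal['cy'])/cal['fy']*d,d],-1)@T[:3,:3].T+T[:3,3]
  white=(p.min(-1)>120)
  m=(d>0)&(np.hypot(P[...,0]-569,P[...,1]+65)<30)&white
  for a,b in ((160,300),(130,160),(100,112)):
    q=P[m&(P[...,2]>a)&(P[...,2]<b)]
    if len(q)>5: print(c,a,len(q),np.percentile(q[:,2],[1,50,99]).round(),q.mean(0).round(1))
  for l,h in [('drawer_handle',148),('bottle_mouth',148),('jar_mid',62),('tin_mid',64)]:
        for r in env.spot_point(c,l)[:1]:
            print(c,l,round(r['confidence'],2),ray_z(cal,*r['location'],h).round(1))
E
```

```text
17.6 [569.31056255 -64.90716785 185.1347509 ] [-3.14116968e+00  4.45617250e-04  4.97483489e-01] 0.5410891181460391 [-0.78069013 -0.06211372 -0.43340726]
side 160 347 [250. 252. 254.] [571.4 -67.4 251.9]
side 130 56 [135. 144. 148.] [574.6 -66.7 141.8]
side 100 230 [103. 108. 112.] [576.7 -73.4 108.3]
side drawer_handle 0.82 [459.9  40.4 148. ]
side bottle_mouth 0.63 [578.4 -73.8 148. ]
side jar_mid 0.7 [586.6  10.   62. ]
side tin_mid 0.55 [599.7  92.8  64. ]
scene 130 56 [133. 145. 151.] [573.5 -66.1 143.2]
scene 100 128 [101. 109. 112.] [578.3 -56.5 108.3]
scene drawer_handle 0.74 [456.3  31.5 148. ]
scene bottle_mouth 0.93 [575.1 -61.6 148. ]
scene jar_mid 0.66 [584.7  18.3  62. ]
scene tin_mid 0.8 [591.2  92.5  64. ]
```

View pics/side8c.png

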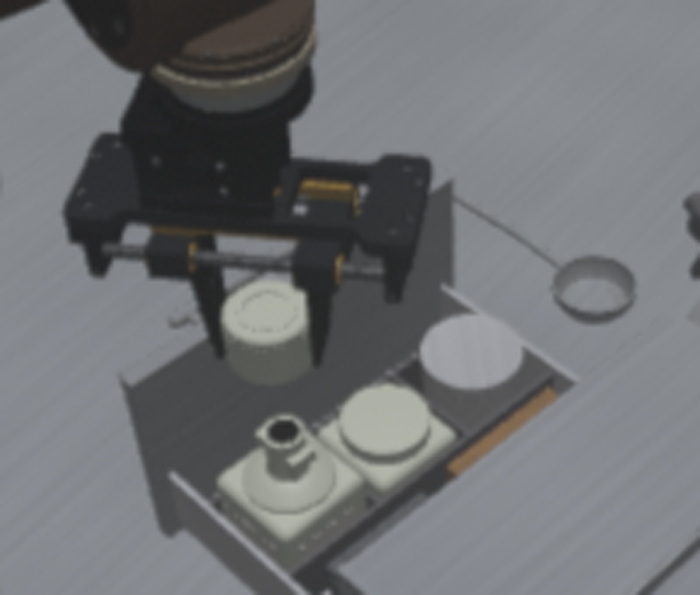

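View pics/scene8c.png

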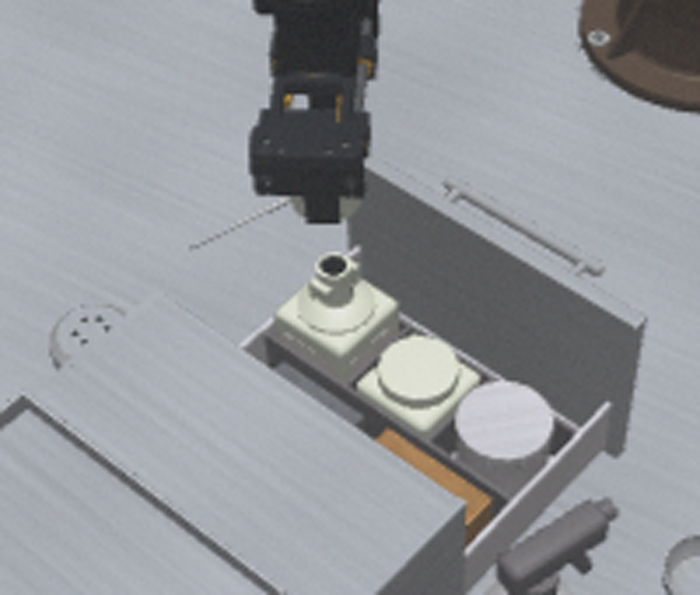

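The cap is off. Its top is at about 252 mm, so the rim is at about 218 mm, 70 mm above the mouth (148 mm). The bottle is standing in its bay and the drawer is still out, so I'll hand the job in.

```bash
python3 - <<'E'
from h import *
print(env.job_done()); s=env.state(); print(s['t'],s['opening'],s['eef_pos'])
E
```

```text
the job is handed in; nothing more can be done
None
the job is handed in; nothing more can be done
```

The job is done and handed in at about 17.7 s: the drawer is out at its stop and the arm is holding the cap above the open bottle. No verdict was reported, and the state could not be read after hand-in.

- **Drawer:** I gripped the handle bar and pulled it about 190 mm, until the force rose to about 24 N at the stop. It stayed out.
- **Cap:** I pressed it down 6.6 mm (about 10.4 N), turned it 1.36 rad anticlockwise while held down, and lifted it straight off.
- **Last checks:** The gripper opening is about 51 mm, which matches the cap. The side camera's depth puts the rim about 70 mm above the bottle mouth. The bottle stands upright in its bay with its neck bare, and the jar and tin look untouched. I did not re-measure the ladle, thermometer, shaker or sprayer at the end, but no move touched them.

**What disagreed:**
- **Fingertips:** All three cameras showed the real fingertips about 36 mm above the stated TCP. My first try at the handle therefore closed just above the bar without touching it. I corrected for the offset from then on.
- **Positions from images:** The cameras differed by a few millimetres on the position of the cap. At the end they differed by up to about 12 mm on the bottle mouth, in camera estimates I did not act on.

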